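# Set out a flute line with a V-footed pendulum gauge on a column drum

### The arm

A 6-joint arm with a two-finger parallel gripper is mounted at the origin on a cart in front of the work surface, level with it; the furniture and walls round the work are solid. World frame = base frame: x ahead of the robot, y to its left, z up, the work surface at z = 0. Lengths are in mm, angles in rad, forces in N, time in s.
With the tool pointing down it reaches from about 400 to 925 mm from the base axis. Payload 12.5 kg.
Tool frame: the origin (TCP) lies between the finger pads, 19 mm behind the fingertips; this is the grasp point; z points along the fingers, y is the line along which they close (so a half turn about z gives the same grasp; the last joint's range is limited). The gripper opens to 95 mm and grips with 3 to 60 N. Pads are 20 mm wide; open, the fingers measure 119 mm over their backs; the gripper's body (75 mm by 180 mm) begins 59 mm behind the grasp point.
Start: joints at [-0.106, 0.491, 1.559, -0, 1.092, -0.106], TCP at [625.016, 0.021, 233.461] pointing down, gripper open.
Joint ranges: [-3.1, 3.1], [-0.84, 2.19], [0.05, 2.79], [-1.13, 4.28], [0.06, 2.93], [-2.69, 2.69]. Speed limits (rad/s): [2.22, 2.22, 2.79, 3.14, 3.14, 3.14].

### API

Orientations are given as [roll, pitch, yaw] about the fixed x, y, z axes, in that order (R = Rz(yaw) Ry(pitch) Rx(roll)).
In Python, from cell import env, eyes gives the robot as it stands.
- The arm moves only by the shell command python3 -m inch 'ROWS'. ROWS is JSON, a list of rows, each a list of 3 entries, a list of its own where there are three numbers: the shift along the tool's x, y, z in units of 60 mm (1.0 is 60 mm), then the turn about the tool's z in units of 5 degrees (1.0 is 5 degrees), then the closure, from -1 (fully open) to 1 (shut). In form: [[[tx, ty, tz], turn, claw], ...]. A call has exactly 10 rows; each row shifts and turns the commanded pose from where the row before left it, along the tool's axes as they then stand; what a row does not reach is not made up. A row lasts 1/8 s, in which the tool goes at most 62.5 mm and 10.7 degrees, less where a joint would pass 70% of its speed; a pose out of reach is approached as far as the arm can. A call is refused whole if a number of a shift passes 1 or a number of a turn 1, either way. A call with a gripper value outside its range is refused whole. The fingers move at their own pace and stop on an object; the grip force is fixed at half the most. Time passes only in rows, so rows that do not move let the fingers close, or fill a call up. It gives the time, the measured TCP pose, the force, the opening and the grip force at its end, in the units of the state.
- env.state(): the state, without advancing time (a new reading comes with each control period).
- eyes.read_camera(name): name is "scene" or "side" or "wrist"; returns a dict with "pixels" (400x640x3 uint8, red, green, blue), "fx", "fy", "cx", "cy" (pixels), "extrinsics" (4x4, takes a point from world to camera coordinates). Camera axes: x right, y down, z forward; pixel columns grow to the right and rows downward; lengths in mm; the calibration is good to about 2 mm. The wrist camera is an equidistant fisheye: a pixel r from the principal point sees the ray r / f radians off the axis. A picture is of the moment at which its call begins. There is no depth.
- env.job_done(): hands the job in; it is judged then, once.
Trained networks look in a picture, given as the dict that the camera call returned (one of the last four; its "shot" number tells which), for a name from the list of things; names that differ only in an ending like _2 or _b are one class to them, and where a whole thing is asked for, a point or a joint stands for the part that bears it (a point fixed in the world has none). Each returns a list of dicts, best first, with "score" (0 to 1); they miss things now and then, are a little off and sometimes report something else, mostly with a low value. They report only what shows in the picture. A call takes as long as a camera call.
- eyes.boxes_of(name, picture): "centre" ([row, column] in pixels, amid what is visible of it).
- eyes.cut_out(name, picture): "mask" (400x640 bool, what is visible of it) and "centre" ([row, column] in pixels, amid what is visible of it).
- eyes.spot_point(name, picture): "centre" ([row, column] in pixels: a listed point, or the origin of a listed thing).
The state is a dict: "t": time; "joints": joint angles; "qvel": joint speeds; "tau": joint torques, N m; "eef_pos": TCP position; "tcp_rot": TCP orientation; "ft_force": force on the tool from outside, world axes, zero at the start; "moment": the same for the moment, N m; "opening": opening from 0.0 (shut) to 1.0 (fully open); "grip_force": force on a finger pad.
Only numpy, scipy, OpenCV 4.12 (cv2) and the standard library are available. Lean on these libraries where they do the work, as an engineer would, in place of code of your own. Each camera call takes 0.05 s, during which the arm holds its last target. There are 200 camera calls.

### The job

The next flute on the round marble drum lying in its timber cradle is to be set out: pick up the V-footed angle gauge by the lug on its top and set it gently astride the plain part of the drum, upright on the crown, with both legs of the V bearing on the stone and the V in line with the drum. Then rock it round the drum until its swinging pointer settles on the index tab at the dial's rim, both legs still bearing. Finish while holding it there, still and lightly pressed on the stone, so that a mate can pencil the line; leave the other things on the table where they are.

Things in the scene. Friction and masses are not known exactly. Their poses are not given: they have to be found in the camera images.
- gauge: angle gauge, grey with a white dial, 0.36 kg, 200 mm tall, standing on the two leg tips of an inverted 90-degree V (99 mm wide in y, 44 long in x, apex 42.5 up); round dial case 96 mm across, 28 thick, centre 108 up; square grip lug on top. Origin under its centre, level with the leg tips; x along the V, from the dial's face to its back (face looks to -x); y across the dial; z up
- gauge_lug (a point): middle of the grip lug, 180 mm above the gauge's underside: where to put the TCP. The lug is 24 mm thick in the gauge's x, 26 mm wide in y, free from 158 to 200 mm up; pinch it from above across x. Axes as the gauge's
- gauge_saddle (a point): point of the gauge 16.9 mm below its underside, on the centre line of its V: it lies on the drum's axis when both legs bear on the drum, at whatever angle the gauge has been rocked round. 197 mm below gauge_lug. Axes as the gauge's
- pointer (a joint): weighted pointer (brass bob, black needle) hanging freely from the dial's centre; rad about the gauge's x: 0 = straight down the dial, positive = tip towards the gauge's +y. It hangs plumb and swings for about half a second after a movement: when the gauge's top leans towards its own +y by an angle a, it settles at +a
- index (a joint): set index, a small dark steel tab on the dial's lower rim, 34 to 50 mm from the centre, at the angle to be set out (0.20 to 0.45 rad, on the gauge's +y side); zero and sense as the pointer's, so the pointer is on the mark when the two values are equal. It stays as it is set
- pointer_tip (a point): tip of the pointer, 33 mm from the dial's centre; its z axis runs along the needle
- index_tip (a point): inner tip of the index tab, 34 mm from the dial's centre; its z axis runs along the tab's radius
- drum: short column drum of white marble, 84 mm in diameter, 195 long, lying in a timber cradle 108 mm wide, fixed to the table. Origin on the table under its middle; x along its axis, towards the end with a raised 96 mm ring; y to the side, z up. Plain shaft from x = -97 to +70 mm; cradle cheeks at x = -68 and +52 mm, up to 45 mm above the table
- drum_axis (a point): point on the drum's axis, 62 mm above the table, over the drum's origin; axes as the drum's
- masking_tape: roll of masking tape, 108 mm across, 25 mm high, lying flat; bystander. Origin under its middle
- claw_chisel: steel claw chisel, 166 mm long in y, 22 mm wide; bystander. Origin under its middle
- try_square: wood and steel try square, 115x176x19 mm, lying flat; bystander. Origin under its middle
- offcut_3: small chip of white stone, 28x36x20 mm; bystander
- offcut_6: small chip of white stone, 20x31x14 mm; bystander

How it is judged (in metres and radians):
On the way, in this order (a step that is already met when the one before it is completed fails the run):
1. the gauge is lifted clear of the table in the fingers (height (world z) of gauge above 0.03 m and contact force between the fingers and gauge above 2 N), for 0.2 s.
2. the gauge sits astride the drum, upright on the crown (within 7 degrees), both legs of the V bearing (y of gauge_saddle in the frame of drum_axis between -0.003 and 0.003 m and z of gauge_saddle in the frame of drum_axis between -0.003 and 0.003 m and x of gauge_saddle in the frame of drum_axis between -0.065 and 0.065 m and angle between the x axis of gauge and the x axis of drum, either way round below 0.12 rad and contact force between gauge and drum above 0.8 N and contact force between the fingers and gauge above 2 N and angle between gauge's own z axis and vertical below 0.12 rad), for 0.2 s.
At the end, for the whole second after the job is handed in: gauge held in the fingers, still, pressed on the drum with 0.8 to 25 N; its V seated (gauge_saddle within 3 mm of the drum axis, within 65 mm of its middle lengthwise, in line within 7 degrees); pointer at rest within 2.6 degrees of the index tab (y of gauge_saddle in the frame of drum_axis between -0.003 and 0.003 m and z of gauge_saddle in the frame of drum_axis between -0.003 and 0.003 m and x of gauge_saddle in the frame of drum_axis between -0.065 and 0.065 m and angle between the x axis of gauge and the x axis of drum, either way round below 0.12 rad and contact force between gauge and drum between 0.8 and 25 N and contact force between the fingers and gauge above 2 N and angle between the z axis of pointer_tip and the z axis of index_tip, either way round below 0.045 rad and velocity of joint pointer between -0.3 and 0.3 rad/s and height (world z) of gauge above 0.05 m and linear speed of gauge below 0.015 m/s and angular speed of gauge below 0.1 rad/s); the arm keeps its last pose, push and grip.
It fails at once if the gauge is banged or forced onto the drum (over 60 N) (contact force between gauge and drum above 60 N).
It fails at once if a bystander is pushed aside by more than 20 mm (distance of any of masking_tape, claw_chisel, try_square, offcut_3, offcut_6 from where it was at the start of the episode above 0.02 m).
It also fails if it takes over 48 s, if anything falls off the work surface, if the arm or the gripper's body presses on something with over 40 N, if the wrist force passes 120 N, or if a joint passes its speed limit or range.

## Working session

There is one attempt and no reset: what is moved stays moved. The work goes in short steps, Python scripts to look and compute and a shell command to move; the robot and the scene stay as the last step left them, time stands still between calls to the robot, and variables do not carry over. Pictures are saved under pics/ and viewed, at most 10 in all, crops included, and the job is handed in when it is done.

```bash
ls; mkdir -p pics; python3 - <<'E'
from cell import env, eyes
import cv2
print(env.state())
for n in ("scene","side","wrist"):
    p=eyes.read_camera(n)
    cv2.imwrite(f"pics/{n}0.png",p["pixels"][:,:,::-1])
    print(n,p["fx"],p["cx"],p["cy"],p["extrinsics"].round(3).tolist())
    for t in ("gauge","gauge_lug","drum","drum_axis","masking_tape","claw_chisel","try_square","offcut_3","pointer_tip","index_tip"):
        r=eyes.spot_point(t,p)
        print(t,[([round(float(x),1) for x in d["centre"]],round(float(d["score"]),2)) for d in r[:3]])
E
```

```text
pics
{'t': 0.0, 'joints': array([-1.05577583e-01,  4.91517396e-01,  1.55945311e+00, -2.44068291e-05,
        1.09169972e+00, -1.05598208e-01]), 'qvel': array([ 0.00045854, -0.00115441, -0.00205327, -0.00106652,  0.00073855,
       -0.00052111]), 'tau': array([-9.52334158e-04, -6.12640929e+01, -2.58175153e+01,  6.92750537e-02,
        4.83079045e-02, -1.38641695e-05]), 'eef_pos': array([6.24773047e+02, 5.52725995e-02, 2.32886673e+02]), 'tcp_rot': array([-3.14051880e+00, -9.20525067e-05,  1.57082817e+00]), 'ft_force': array([-0.18758042,  0.28119021,  0.3498614 ]), 'moment': array([-0.00371682, -0.00744792, -0.01701753]), 'grip_force': 0.0, 'opening': 1.0023073578083124}
scene 443.36110394367546 324.4613766472511 203.68815726980174 [[-0.749, -0.663, 0.01, 603.076], [-0.464, 0.513, -0.722, 129.205], [0.473, -0.545, -0.692, 1117.328], [0.0, 0.0, 0.0, 1.0]]
gauge [([243.3, 317.7], 0.89)]
gauge_lug [([192.0, 314.1], 0.93)]
drum [([185.5, 351.2], 0.76)]
drum_axis [([166.4, 357.8], 0.66)]
masking_tape [([248.3, 400.4], 0.78), ([165.5, 356.8], 0.49)]
claw_chisel [([212.0, 274.6], 0.87)]
try_s
[... 408 characters left out ...]
5, 282.8], 0.94)]
masking_tape [([212.2, 381.4], 0.93), ([249.4, 313.9], 0.34)]
claw_chisel [([246.6, 238.8], 0.84), ([250.5, 316.1], 0.36)]
try_square [([324.5, 286.1], 0.7)]
offcut_3 [([180.9, 357.4], 0.61), ([220.3, 277.0], 0.56), ([252.1, 314.2], 0.3)]
pointer_tip []
index_tip []
wrist 309.70691628693146 321.62224432977223 201.01435534032578 [[1.0, -0.001, 0.0, -626.102], [-0.001, -0.965, 0.261, -27.579], [0.0, -0.261, -0.965, 390.904], [0.0, 0.0, 0.0, 1.0]]
gauge []
gauge_lug []
drum [([67.4, 271.1], 0.68)]
drum_axis [([52.8, 261.8], 0.74), ([90.5, 140.7], 0.25)]
masking_tape [([11.3, 119.9], 0.8)]
claw_chisel []
try_square []
offcut_3 [([91.5, 146.4], 0.57)]
pointer_tip []
index_tip []
```

View pics/scene0.png

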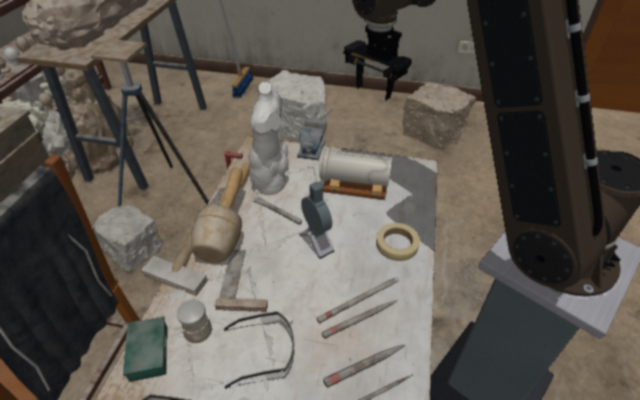

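View pics/side0.png

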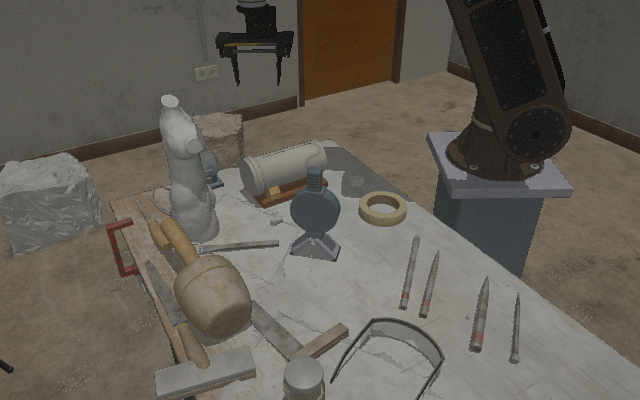

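```bash
cat > h.py <<'E'
import numpy as np
from cell import env, eyes
import cv2
from scipy.optimize import least_squares
def proj(p,X):
    X=np.atleast_2d(X); E=p["extrinsics"]; c=X@E[:3,:3].T+E[:3,3]
    return np.c_[p["cy"]+p["fy"]*c[:,1]/c[:,2], p["cx"]+p["fx"]*c[:,0]/c[:,2]]  # row,col
def tri(ps,rcs):
    f=lambda X: np.concatenate([(proj(p,X)[0]-rc) for p,rc in zip(ps,rcs)])
    s=least_squares(f,[600,0,60]); return s.x, s.fun
def best(n,p):
    r=eyes.spot_point(n,p); return np.array(r[0]["centre"]) if r else None
E
python3 - <<'E'
from h import *
a=eyes.read_camera("scene"); b=eyes.read_camera("side")
for n in ("gauge","gauge_lug","gauge_saddle","drum","drum_axis","masking_tape","claw_chisel","try_square"):
    u,v=best(n,a),best(n,b)
    if u is not None and v is not None:
        x,r=tri([a,b],[u,v]); print(n,x.round(1),r.round(1))
E
```

```text
gauge [485.7 392.3  -1.1] [-3.6 -0.   2.5  1.5]
gauge_lug [489.3 390.8 182.1] [ 1.3  0.1 -0.9 -0.5]
drum [566.2 131.6  -8.5] [-3.1 -0.2  2.2  1.3]
drum_axis [559.  128.1  58.1] [ 3.   0.2 -2.2 -1.2]
masking_tape [328.9 252.1   3.4] [-1.4 -0.   1.   0.6]
claw_chisel [651.6 380.7   5.1] [-1.6 -0.1  1.1  0.6]
try_square [535.3 583.1  -4.6] [-0.1  0.   0.   0. ]
```

The scene shows the gauge standing at about (250,318), back of the dial towards the side camera. The drum at (170,355) has its ring end towards +x, next to the statue at (150,268).

```bash
cat >> h.py <<'E'
def ray(p,rc,z,fish=False):
    E=p["extrinsics"]; R=E[:3,:3]; C=-R.T@E[:3,3]
    v=np.array([(rc[1]-p["cx"])/p["fx"],(rc[0]-p["cy"])/p["fy"]])
    if fish:
        r=np.hypot(*v); d=np.r_[v/r*np.sin(r),np.cos(r)] if r>0 else np.array([0,0,1.])
    else: d=np.r_[v,1]
    d=R.T@d; return C+d*(z-C[2])/d[2]
def fproj(p,X):
    X=np.atleast_2d(X); E=p["extrinsics"]; c=X@E[:3,:3].T+E[:3,3]
    h=np.hypot(c[:,0],c[:,1]); th=np.arctan2(h,c[:,2])
    return np.c_[p["cy"]+p["fy"]*th*c[:,1]/h, p["cx"]+p["fx"]*th*c[:,0]/h]
E
python3 - <<'E'
from h import *
a=eyes.read_camera("scene"); b=eyes.read_camera("side")
print("statue base scene",ray(a,(190,270),0).round(),"side",ray(b,(238,195),0).round())
print("statue top tri",tri([a,b],[(88,265),(102,170)]))
# outline edges of drum: fit yaw, position from masks
ms=[eyes.cut_out("drum",p)[0]["mask"] for p in (a,b)]
g=[eyes.cut_out("gauge",p)[0]["mask"] for p in (a,b)]
for i,p in enumerate((a,b)):
    for nm,m in (("drum",ms[i]),("gauge",g[i])):
        o=p["pixels"].copy(); r,c=np.where(m); print(nm,i,r.min(),r.max(),c.min(),c.max(),m.sum())
np.savez("m.npz",d0=ms[0],d1=ms[1],g0=g[0],g1=g[1])
rows=[]
for i,p in enumerate((a,b)):
    q=p["pixels"][130:270,230:430][:,:,::-1].copy()
    q=cv2.resize(q,None,fx=4,fy=4,interpolation=cv2.INTER_CUBIC); rows.append(cv2.resize(q,(560,392)) if 0 else q[:300 if 0 else 560])
cv2.imwrite("pics/side_crop.png",rows[1]); 
# model fit: silhouette of drum cylinder+ring, and gauge parts
def sil(p,pts_list):
    m=np.zeros((400,640),np.uint8)
    for P in pts_list:
        h=cv2.convexHull(np.round(proj(p,P)[:,::-1]*16).astype(np.int32)); cv2.fillConvexPoly(m,h,1,shift=4)
    return m>0
th=np.linspace(0,2*np.pi,40)
def cyl(x0,x1,r,cz): return np.array([[x,r*np.cos(t),cz+r*np.sin(t)] for x in (x0,x1) for t in th])
def box(x0,x1,y0,y1,z0,z1): return np.array([[x,y,z] for x in(x0,x1) for y in(y0,y1) for z in(z0,z1)],float)
drum=[cyl(-97,70,42,62),cyl(70,98,48,62),box(-75,60,-54,54,0,12),]
disc=np.array([[x,48*np.cos(t),108+48*np.sin(t)] for x in(-14,14) for t in th])
legs=[np.array([[x,s*a_,z] for x in(-22,22) for a_,z in((0,42.5),(0,58),(49.5,0),(40,0),(49.5,6))]) for s in(1,-1)]
gauge=[disc,box(-12,12,-13,13,150,200)]+legs
def place(parts,x,y,w):
    R=np.array([[np.cos(w),-np.sin(w),0],[np.sin(w),np.cos(w),0],[0,0,1]]); return [P@R.T+[x,y,0] for P in parts]
from scipy.optimize import minimize
for nm,parts,M,x0 in (("drum",drum,ms,(562,130)),("gauge",gauge,g,(488,391))):
    def cost(v):
        return sum(1-(s&m).sum()/(s|m).sum() for p,m in zip((a,b),M) for s in [sil(p,place(parts,v[0],v[1],v[2]))])
    res=[]
    for w in np.radians(np.arange(-90,90,15) if nm=="gauge" else np.arange(-30,31,15)):
        r=minimize(cost,[*x0,w],method="Nelder-Mead",options=dict(initial_simplex=np.array([[*x0,w],[x0[0]+8,x0[1],w],[x0[0],x0[1]+8,w],[*x0,w+.15]])))
        res.append((r.fun,r.x[:2].round(1),np.degrees(r.x[2]).round(1)))
    res.sort(key=lambda t:t[0]); print(nm,res[:4])
E
```

```text
statue base scene [726. 328.   0.] side [748. 339.   0.]
statue top tri (array([769.39760053, 274.30625015, 287.56379645]), array([ 0.33069773,  0.05162415, -0.2264172 , -0.11587669]))
drum 0 148 198 319 390 2866
gauge 0 181 257 299 333 1538
drum 1 140 208 239 327 3662
gauge 1 167 260 290 340 2966
drum [(np.float64(0.2861534483012259), array([563.1, 141.8]), np.float64(35.1)), (np.float64(0.2864565070378998), array([563.3, 143.2]), np.float64(33.6)), (np.float64(0.28763270207339886), array([563.2, 143.3]), np.float64(33.4)), (np.float64(0.28842747047634665), array([560.7, 141.1]), np.float64(34.7))]
gauge [(np.float64(0.16525957708270878), array([490.1, 389.5]), np.float64(72.5)), (np.float64(0.16563278483416566), array([490.1, 389.7]), np.float64(-107.1)), (np.float64(0.1659918349960232), array([490.2, 389.7]), np.float64(-107.3)), (np.float64(0.16619289680242566), array([490.2, 389.6]), np.float64(-107.0))]
```

View pics/side_crop.png

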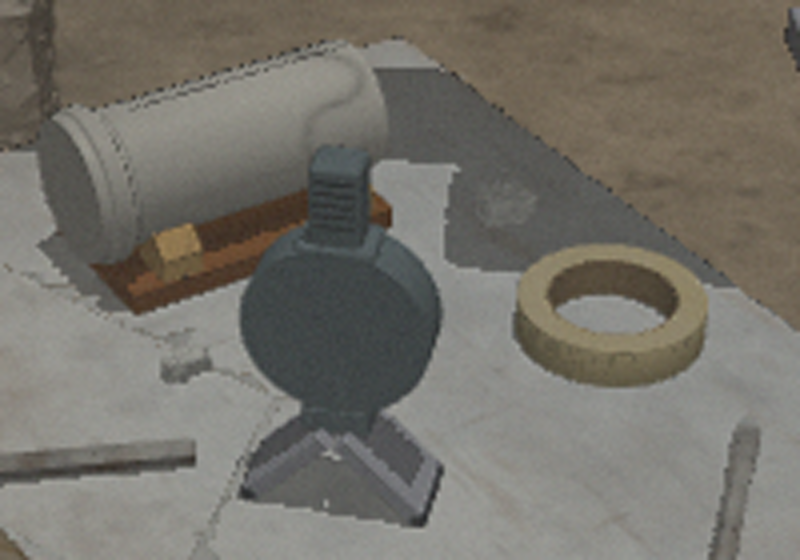

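The side crop shows the back of the dial, the lug clear above it, and no bystander near the gauge. The drum is yawed about 34° and the gauge about 72°. I'll go and look at the dial face with the wrist camera.

```bash
python3 -m inch '[[[0.775,-0.5,0.345],0,-1],[[0.775,-0.5,0.345],0,-1],[[0.775,-0.5,0.345],0,-1],[[0.775,-0.5,0.345],0,-1],[[0,0,0],-1,-1],[[0,0,0],-1,-1],[[0,0,0],-1,-1],[[0,0,0],-1,-1],[[0,0,0],-1,-1],[[0,0,0],-1,-1]]' && python3 -m inch '[[[0,0,0],-1,-1],[[0,0,0],-1,-1],[[0,0,0],-1,-1],[[0,0,0],-1,-1],[[0,0,0],-1,-1],[[0,0,0],-1,-1],[[0,0,0],-1,-1],[[0,0,0],-1,-1],[[0,0,0],-0.5,-1],[[0,0,0],0,-1]]'
python3 - <<'E'
from h import *
p=eyes.read_camera("wrist"); cv2.imwrite("pics/w1.png",p["pixels"][:,:,::-1])
for n in ("gauge","gauge_lug","index_tip","pointer_tip","drum","drum_axis"): print(n,[(np.round(d["centre"],1),round(d["score"],2)) for d in eyes.spot_point(n,p)[:2]])
w=np.radians(72.5)
for w_ in (w,):
  for L in ([-14,0,108],[0,0,180],[0,0,0]):
    c,s=np.cos(w_),np.sin(w_); print(L,fproj(p,[490.1+c*L[0]-s*L[1],389.6+s*L[0]+c*L[1],L[2]]).round(1))
E
```

```text
t: 4.1
eef_pos: [505.1, 186.0, 150.7]
tcp_rot: [3.141, 0.0, 2.097]
ft_force: [0.2, -0.4, 0.1]
opening: 0.999
grip_force: 0.0
t: 5.35
eef_pos: [505.1, 186.0, 150.7]
tcp_rot: [3.141, 0.0, 2.836]
ft_force: [-0.1, -0.2, -0.6]
opening: 1.001
grip_force: 0.0
gauge [(array([127.6, 496.2]), 0.71)]
gauge_lug [(array([145. , 631.7]), 0.67)]
index_tip [(array([121.9, 531.7]), 0.45)]
pointer_tip [(array([132.7, 530.4]), 0.52)]
drum [(array([255.7, 298.2]), 0.8), (array([145. , 632.8]), 0.47)]
drum_axis []
[-14, 0, 108] [[130.5 550.4]]
[0, 0, 180] [[143.4 632.7]]
[0, 0, 0] [[125.1 496. ]]
```

View pics/w1.png

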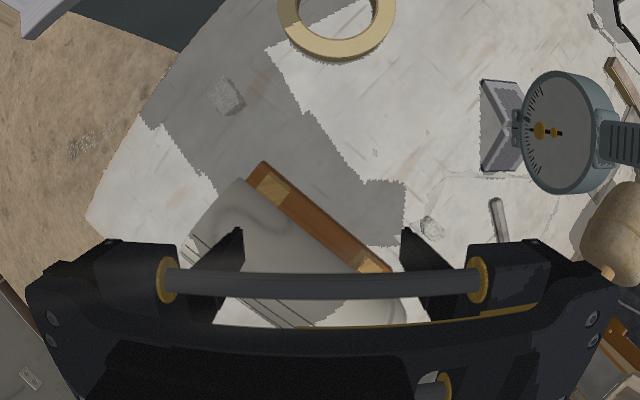

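The wrist view shows the dial face at about (130,560), with the bob at (132,540). The predicted gauge points land on the detected ones to within 3 px. Next I'll rectify the dial plane.

```bash
python3 - <<'E'
from h import *
p=eyes.read_camera("wrist")
w=np.radians(72.5); c,s=np.cos(w),np.sin(w)
# rectified dial plane: y (left-right) as seen from the face, z; face at gauge x=-14
n=560; k=110/n
yy,zz=np.meshgrid((np.arange(n)-n/2)*k,-(np.arange(n)-n/2)*k)
for fx in (-13,):
    X=np.c_[490.1+c*fx-s*(-yy.ravel()),389.6+s*fx+c*(-yy.ravel()),108+zz.ravel()]  # seen from -x: gauge +y is to the left
    u=fproj(p,X).reshape(n,n,2).astype(np.float32)
    q=cv2.remap(p["pixels"][:,:,::-1],u[...,1],u[...,0],cv2.INTER_CUBIC)
cv2.imwrite("pics/dial.png",q)
E
```

```text
(no output)
```

View pics/dial.png

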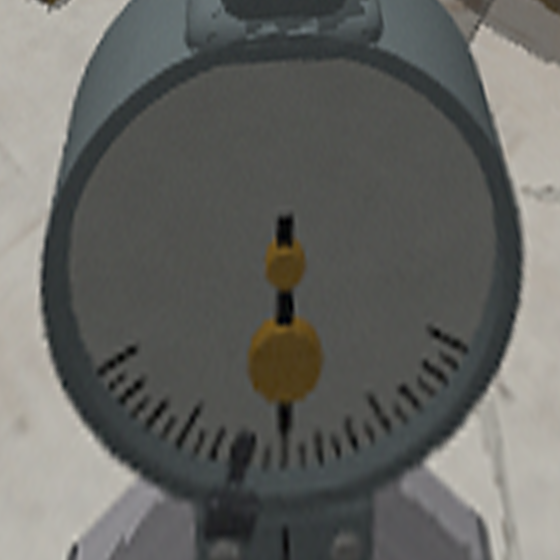

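The rectified dial shows the index tab on the left, which is +y. It runs from (246,437) to (231,520) and the pivot is at (284,263), giving an index of about 0.213 rad. The pointer is at 0. Moving in to grasp the lug.

```bash
python3 -m inch '[[[0,0,-0.75],0,-1],[[0,0,-0.75],0,-1],[[0.31,0.79,0],0,-1],[[0.31,0.79,0],0,-1],[[0.31,0.79,0],0,-1],[[0.31,0.79,0],0,-1],[[0,0,0],0,-1],[[0,0,0.32],0,-1],[[0,0,0.32],0,-1],[[0,0,0.32],0,-1]]'
python3 - <<'E'
from h import *
a=eyes.read_camera("scene"); b=eyes.read_camera("side")
q=np.vstack([cv2.resize(p["pixels"][150:270,220:420][:,:,::-1],None,fx=2.5,fy=2.5,interpolation=cv2.INTER_CUBIC) for p in (a,b)])
cv2.imwrite("pics/grasp.png",q)
w=eyes.read_camera("wrist"); print([(np.round(d["centre"],1),round(d["score"],2)) for d in eyes.spot_point("gauge_lug",w)[:2]], fproj(w,env.state()["eef_pos"]))
# drum from both cameras, unoccluded in scene?
for n in ("drum","drum_axis"):
    print(n,best(n,a),best(n,b))
E
```

```text
t: 7.0
eef_pos: [491.2, 388.4, 182.5]
tcp_rot: [-3.141, 0.0, 2.835]
ft_force: [1.2, -0.4, 0.8]
opening: 0.998
grip_force: 0.0
[(array([255.7, 326. ]), 0.88)] [[260.47970186 320.28340792]]
drum [184.  354.4] [188.4 280.3]
drum_axis [165.3 355.6] [163.5 283.2]
```

View pics/grasp.png

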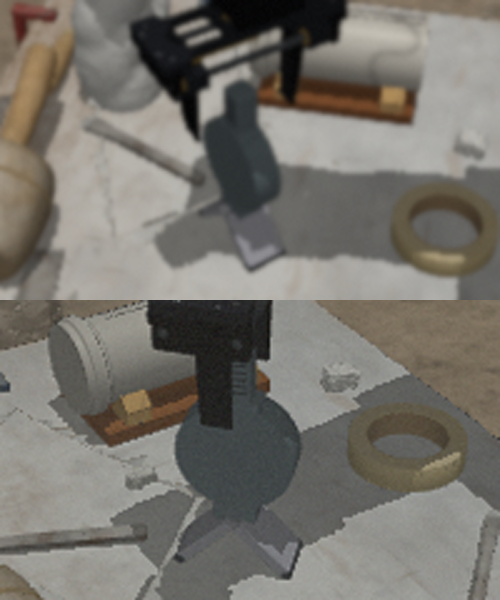

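The fingers straddle the lug. The wrist view puts the lug about 2.4 mm towards tool +x and 2.5 mm towards tool +y of the TCP. I'll correct that, close, and lift.

```bash
python3 -m inch '[[[0.04,0.04,0],0,-1],[[0,0,0],0,1],[[0,0,0],0,1],[[0,0,0],0,1],[[0,0,0],0,1],[[0,0,0],0,1],[[0,0,0],0,1],[[0,0,0],0,1],[[0,0,0],0,1],[[0,0,0],0,1]]'
python3 - <<'E'
from h import *
w=eyes.read_camera("wrist"); print([(np.round(d["centre"],1),round(d["score"],2)) for d in eyes.spot_point("gauge_lug",w)[:2]], fproj(w,env.state()["eef_pos"]))
E
```

```text
t: 8.65
eef_pos: [489.4, 392.3, 183.0]
tcp_rot: [-3.142, -0.0, 2.836]
ft_force: [-0.4, 0.5, -0.8]
opening: 0.252
grip_force: 30.0
[(array([253.7, 319.6]), 0.78), (array([307. , 346.3]), 0.51)] [[257.89359588 318.61991671]]
```

```bash
python3 -m inch '[[[0,0,-0.2],0,1],[[0,0,-0.4],0,1],[[0,0,-0.5],0,1],[[0,0,-0.5],0,1],[[0,0,-0.4],0,1],[[0,0,-0.15],0,1],[[0,0,0],0,1],[[0,0,0],0,1],[[0,0,0],0,1],[[0,0,0],0,1]]'
python3 - <<'E'
from h import *
from scipy.optimize import minimize
a=eyes.read_camera("scene"); b=eyes.read_camera("side"); m=np.load("m.npz")
ig=[cv2.imread("pics/scene0.png"),cv2.imread("pics/side0.png")]
th=np.linspace(0,2*np.pi,60)
def cyl(x0,x1,r,cz): return np.array([[x,r*np.cos(t),cz+r*np.sin(t)] for x in (x0,x1) for t in th])
def box(x0,x1,y0,y1,z0,z1): return np.array([[x,y,z] for x in(x0,x1) for y in(y0,y1) for z in(z0,z1)],float)
stone=[cyl(-97,72,42,62),cyl(72,97.5,48,62)]
full=stone+[box(-78,62,-54,54,0,20)]
def place(parts,v):
    c,s=np.cos(v[2]),np.sin(v[2]); R=np.array([[c,-s,0],[s,c,0],[0,0,1]]); return [P@R.T+[v[0],v[1],0] for P in parts]
def sil(p,parts):
    o=np.zeros((400,640),np.uint8)
    for P in parts: cv2.fillConvexPoly(o,cv2.convexHull(np.round(proj(p,P)[:,::-1]*16).astype(np.int32)),1,shift=4)
    return o>0
M=[m["d0"],m["d1"]]; ign=[cv2.dilate(m["g%d"%i].astype(np.uint8),np.ones((5,5)))>0 for i in (0,1)]
best_=None
for nm,parts in (("stone",stone),("full",full)):
  for cams in ((0,),(1,),(0,1)):
    def cost(v): return sum(((sil((a,b)[i],place(parts,v))^M[i])&~ign[i]).sum()/M[i].sum() for i in cams)
    r=min((minimize(cost,[562,y,w],method="Nelder-Mead",options=dict(initial_simplex=np.array([[562,y,w],[572,y,w],[562,y+10,w],[562,y,w+.15]]))) for y in(130,142) for w in (.3,.6)),key=lambda r:r.fun)
    print(nm,cams,r.fun.round(3),r.x[:2].round(1),np.degrees(r.x[2]).round(1))
    if nm=="full": vf=r.x
out=[]
for i,p in enumerate((a,b)):
    k=4; im=cv2.resize(ig[i][125:225,230:410],None,fx=k,fy=k,interpolation=cv2.INTER_CUBIC)
    for P in place(full,vf):
        h=cv2.convexHull(((proj(p,P)[:,::-1]-[230,125]+.5)*k).astype(np.int32)); cv2.polylines(im,[h],True,(0,0,255),1)
    out.append(im[:300] if i else im[80:370])
cv2.imwrite("pics/fit.png",np.vstack(out)); print(np.vstack(out).shape)
E
```

```text
t: 10.0
eef_pos: [489.5, 392.2, 311.5]
tcp_rot: [-3.141, -0.0, 2.836]
ft_force: [-0.7, 0.2, -2.7]
opening: 0.25
grip_force: 30.0
stone (0,) 0.288 [553.6 151.6] 30.5
stone (1,) 0.174 [555.  157.2] 45.7
stone (0, 1) 0.477 [558.3 149. ] 34.7
full (0,) 0.109 [563.5 143. ] 34.6
full (1,) 0.069 [561.3 142.7] 31.1
full (0, 1) 0.18 [561.7 142.6] 31.2
(590, 720, 3)
```

View pics/fit.png

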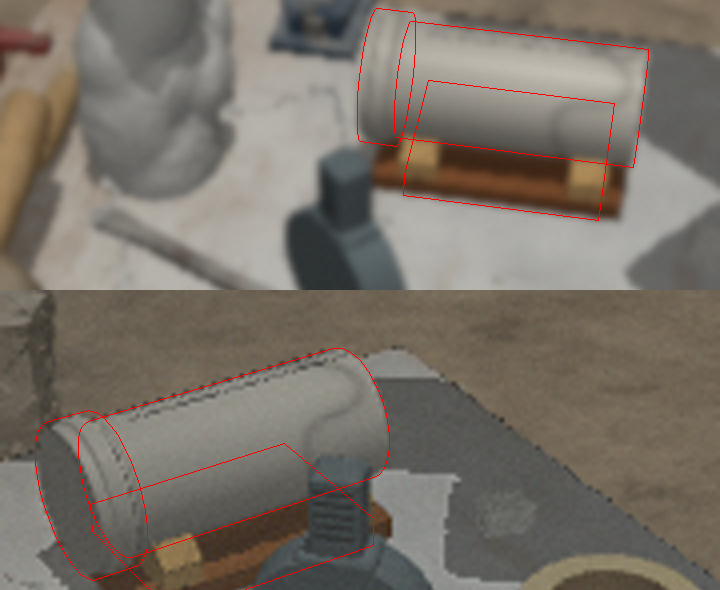

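The overlay fits the stone well in the side view. The cradle base is longer than I modelled, so I'll refit with a free base length.

```bash
python3 - <<'E'
from h import *
from scipy.optimize import minimize
a=eyes.read_camera("scene"); b=eyes.read_camera("side"); m=np.load("m.npz")
th=np.linspace(0,2*np.pi,60)
def cyl(x0,x1,r,cz): return np.array([[x,r*np.cos(t),cz+r*np.sin(t)] for x in (x0,x1) for t in th])
def box(x0,x1,y0,y1,z0,z1): return np.array([[x,y,z] for x in(x0,x1) for y in(y0,y1) for z in(z0,z1)],float)
def parts(l0,l1,h): return [cyl(-97,72,42,62),cyl(72,97.5,48,62),box(-l0,l1,-54,54,0,h),box(-78,-58,-50,50,0,42),box(42,62,-50,50,0,42)]
def place(ps,v):
    c,s=np.cos(v[2]),np.sin(v[2]); R=np.array([[c,-s,0],[s,c,0],[0,0,1]]); return [P@R.T+[v[0],v[1],0] for P in ps]
def sil(p,ps):
    o=np.zeros((400,640),np.uint8)
    for P in ps: cv2.fillConvexPoly(o,cv2.convexHull(np.round(proj(p,P)[:,::-1]*16).astype(np.int32)),1,shift=4)
    return o>0
M=[m["d0"],m["d1"]]; ign=[cv2.dilate(m["g%d"%i].astype(np.uint8),np.ones((5,5)))>0 for i in (0,1)]
for cams in ((0,),(1,),(0,1)):
    def cost(v): return sum(((sil((a,b)[i],place(parts(100*v[3],100*v[4],20),v))^M[i])&~ign[i]).sum()/M[i].sum() for i in cams)
    x0=np.array([562,142,.55,.8,.75]); S=np.vstack([x0]+[x0+d for d in np.diag([8,8,.12,.1,.1])])
    r=minimize(cost,x0,method="Nelder-Mead",options=dict(initial_simplex=S,maxiter=600))
    print(cams,r.fun.round(3),r.x[:2].round(1),np.degrees(r.x[2]).round(1),r.x[3:].round(2))
# gauge now: check lug / saddle
for n in ("gauge","gauge_lug"):
    print(n,tri([a,b],[best(n,a),best(n,b)]))
E
```

```text
(0,) 0.071 [564.6 140.5] 30.9 [0.91 0.84]
(1,) 0.037 [561.4 141.8] 29.7 [0.89 0.85]
(0, 1) 0.115 [561.8 141.9] 30.2 [0.9  0.85]
gauge (array([484.15680384, 398.94022985, 135.87751793]), array([ 1.22607777,  0.04334954, -0.86762773, -0.50832   ]))
gauge_lug (array([489.62906473, 402.06734756, 317.23524747]), array([ 0.2514563 ,  0.02406465, -0.18402585, -0.10087247]))
```

Drum at (562,142), yaw 30.2°. Carrying the gauge over it and turning it into line.

```bash
python3 -m inch '[[[-0.14,-0.237,0],0,1],[[-0.279,-0.474,0],0,1],[[-0.279,-0.474,0],0,1],[[-0.279,-0.474,0],0,1],[[-0.279,-0.474,0],0,1],[[-0.279,-0.474,0],0,1],[[-0.279,-0.474,0],0,1],[[-0.279,-0.474,0],0,1],[[-0.14,-0.237,0],0.5,1],[[0,0,0],1,1]]' && python3 -m inch '[[[0,0,0],1,1],[[0,0,0],1,1],[[0,0,0],1,1],[[0,0,0],1,1],[[0,0,0],1,1],[[0,0,0],1,1],[[0,0,0],0.7,1],[[0,0,0],0.26,1],[[0,0,0],0,1],[[0,0,0],0,1]]'
python3 - <<'E'
from h import *
s=env.state(); print(s["eef_pos"],s["tcp_rot"],s["ft_force"],s["moment"])
a=eyes.read_camera("scene"); b=eyes.read_camera("side")
for n in ("gauge","gauge_lug","gauge_saddle","drum_axis"):
    u,v=best(n,a),best(n,b)
    if u is not None and v is not None: print(n,*tri([a,b],[u,v]))
q=np.vstack([cv2.resize(p["pixels"][c[0]:c[0]+100,250:410][:,:,::-1],None,fx=3,fy=3,interpolation=cv2.INTER_CUBIC) for p,c in ((a,(100,)),(b,(100,)))])
cv2.imwrite("pics/above.png",q)
E
```

```text
t: 11.65
eef_pos: [549.0, 133.4, 312.2]
tcp_rot: [3.142, 0.0, 2.7]
ft_force: [0.1, 0.5, -3.9]
opening: 0.252
grip_force: 30.0
t: 12.9
eef_pos: [548.8, 134.9, 312.1]
tcp_rot: [3.142, 0.0, 2.098]
ft_force: [0.3, -0.2, -3.2]
opening: 0.254
grip_force: 30.0
[548.82575714 134.92369277 312.05794168] [3.14152459e+00 3.99504366e-05 2.09847965e+00] [ 0.29427503 -0.21679409 -3.18549789] [ 0.01283629 -0.0785239   0.00735999]
gauge [550.11761767 124.57148444 131.63969371] [ 0.87614021  0.07855084 -0.66350608 -0.36616129]
gauge_lug [549.54655938 143.29923126 310.99960744] [ 0.65621673  0.09192667 -0.51260922 -0.26722034]
gauge_saddle [549.09782885 128.61788705 109.31155336] [-1.30948705 -0.10887936  0.98685105  0.54856475]
drum_axis [558.14701866 136.3459069   66.64528751] [ 0.60869597  0.04426975 -0.45293606 -0.25470227]
```

View pics/above.png

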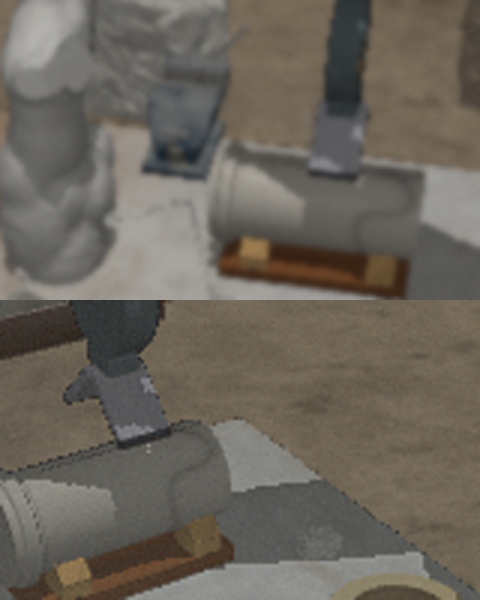

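It hangs square over the shaft, away from the ring. Descending to just above contact, then creeping.

```bash
python3 -m inch '[[[0,0,0.2],0,1],[[0,0,0.2],0,1],[[0,0,0.15],0,1],[[0,0,0.06],0,1],[[0,0,0.03],0,1],[[0,0,0.02],0,1],[[0,0,0.02],0,1],[[0,0,0.02],0,1],[[0,0,0],0,1],[[0,0,0],0,1]]'
```

```text
t: 14.65
eef_pos: [548.9, 135.0, 270.1]
tcp_rot: [3.141, 0.0, 2.098]
ft_force: [-0.5, -0.7, -3.0]
opening: 0.254
grip_force: 30.0
```

```bash
python3 -m inch '[[[0,0,0.02],0,1],[[0,0,0.015],0,1],[[0,0,0.015],0,1],[[0,0,0.01],0,1],[[0,0,0.01],0,1],[[0,0,0.01],0,1],[[0,0,0],0,1],[[0,0,0],0,1],[[0,0,0],0,1],[[0,0,0],0,1]]'
```

```text
t: 15.9
eef_pos: [548.9, 134.9, 265.3]
tcp_rot: [3.142, 0.0, 2.098]
ft_force: [-0.2, 0.3, -3.0]
opening: 0.249
grip_force: 30.0
```

```bash
python3 -m inch '[[[0,0,0.01],0,1],[[0,0,0.01],0,1],[[0,0,0.01],0,1],[[0,0,0.01],0,1],[[0,0,0],0,1],[[0,0,0],0,1],[[0,0,0],0,1],[[0,0,0],0,1],[[0,0,0],0,1],[[0,0,0],0,1]]'
```

```text
t: 17.15
eef_pos: [548.9, 135.0, 262.9]
tcp_rot: [3.142, 0.0, 2.098]
ft_force: [0.9, 0.0, -3.9]
opening: 0.25
grip_force: 30.0
```

```bash
python3 -m inch '[[[0,0,0.01],0,1],[[0,0,0.01],0,1],[[0,0,0],0,1],[[0,0,0],0,1],[[0,0,0],0,1],[[0,0,0],0,1],[[0,0,0],0,1],[[0,0,0],0,1],[[0,0,0],0,1],[[0,0,0],0,1]]'; python3 -c "
from cell import env
s=env.state();print(s['ft_force'],s['moment'])"
```

```text
t: 18.4
eef_pos: [548.9, 135.0, 262.1]
tcp_rot: [3.141, 0.0, 2.098]
ft_force: [-1.3, 0.5, 5.8]
opening: 0.253
grip_force: 30.0
[-1.25878988  0.50265595  5.79176275] [0.55255394 0.64782372 0.10903818]
```

```bash
python3 - <<'E'
from h import *
F=[]
for i in range(6):
    p=eyes.read_camera("wrist"); s=env.state(); F.append(np.r_[s["ft_force"],s["moment"]])
F=np.array(F); print(F.round(2)); 
print([(np.round(d["centre"],1),round(d["score"],2)) for d in eyes.spot_point("gauge_lug",p)[:2]], fproj(p,s["eef_pos"]))
a=eyes.read_camera("scene")
for n in ("pointer_tip","index_tip"): print(n,[(np.round(d["centre"],1),round(d["score"],2)) for d in eyes.spot_point(n,a)[:2]])
cv2.imwrite("pics/dial2.png",cv2.resize(a["pixels"][80:180,310:430][:,:,::-1],None,fx=5,fy=5,interpolation=cv2.INTER_CUBIC))
E
```

```text
[[-1.44  1.08  5.17  0.52  0.63  0.09]
 [-2.15  1.29  5.93  0.52  0.68  0.07]
 [-2.44  0.39  5.75  0.56  0.64  0.12]
 [-2.1   1.26  6.23  0.53  0.7   0.07]
 [-1.91  1.31  5.3   0.5   0.66  0.13]
 [-1.49  0.92  5.38  0.52  0.65  0.05]]
[(array([255. , 317.5]), 0.77)] [[260.0732684  318.70603516]]
pointer_tip [(array([243.8, 398.8]), 0.63)]
index_tip []
```

Both legs bear, with about 9 N down, small lateral force and z as predicted. Start rocking towards gauge +y (tool +x) along the 200 mm arc, first to 0.1 rad.

```bash
python3 -m inch '[[[0.042,0,0.0003],0,1],[[0.042,0,0.0008],0,1],[[0.042,0,0.0013],0,1],[[0.042,0,0.0018],0,1],[[0.041,0,0.0023],0,1],[[0.041,0,0.0028],0,1],[[0.041,0,0.0033],0,1],[[0.041,0,0.0039],0,1],[[0,0,0],0,1],[[0,0,0],0,1]]'
```

```text
t: 20.15
eef_pos: [539.1, 152.3, 260.9]
tcp_rot: [3.141, 0.001, 2.098]
ft_force: [0.5, -1.4, 6.1]
opening: 0.252
grip_force: 30.0
```

View pics/dial2.png

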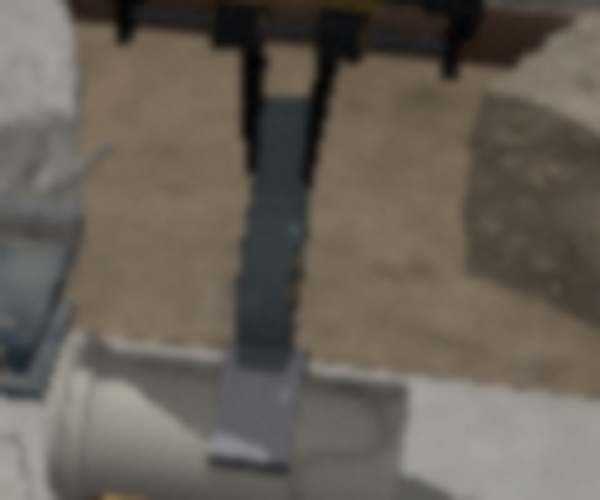

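Forces are steady while rocking, and the dial is edge-on to the scene camera here. I'll use my last picture to sharpen the index reading from the saved wrist view, with angle lines drawn on it.

```bash
python3 - <<'E'
import cv2, numpy as np
d=cv2.imread("pics/dial.png")
c=np.array([284,263.]); k=560/110
# polar unwrap: angle -0.6..0.6 (positive = left, +y) x radius 28..50 mm
th=np.linspace(0.65,-0.65,780); r=np.linspace(26,52,400)
T,R=np.meshgrid(th,r)
u=(c[0]-R*k*np.sin(T)).astype(np.float32); v=(c[1]+R*k*np.cos(T)).astype(np.float32)
q=cv2.remap(d,u,v,cv2.INTER_CUBIC)
g=cv2.cvtColor(q,cv2.COLOR_BGR2GRAY).astype(float)
for t in np.arange(-.6,.61,.1):
    x=int((0.65-t)/1.3*779); cv2.line(q,(x,0),(x,12),(0,0,255),1); cv2.putText(q,f"{t:.1f}",(x-12,26),0,.4,(0,0,255),1)
cv2.imwrite("pics/polar.png",q)
for lo,hi in ((33,36),(36,39),(40,44),(44,48)):
    pr=g[(r>lo)&(r<hi)].mean(0); pr-=np.median(pr); sel=(th>.12)&(th<.32); w=np.clip(-pr[sel]-12,0,None); print(lo,hi,(w*th[sel]).sum()/max(w.sum(),1e-9))
E
```

```text
33 36 0.20842639843674007
36 39 0.221783878979037
40 44 0.22507150560585026
44 48 0.2489403460460751
```

View pics/polar.png

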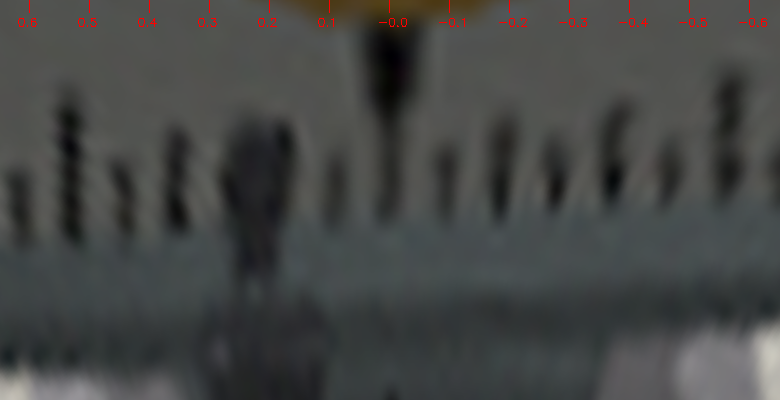

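The index reads about 12.5° against the 5° ticks: the tab is centred at x≈258, the 0 tick is at 390 and the 20° tick at 180. I'll aim for 0.222 rad and continue the arc.

```bash
python3 -m inch '[[[0.045,0,0.0048],0,1],[[0.045,0,0.0054],0,1],[[0.045,0,0.006],0,1],[[0.045,0,0.0066],0,1],[[0.045,0,0.0072],0,1],[[0.0445,0,0.0079],0,1],[[0.0445,0,0.0085],0,1],[[0.044,0,0.0091],0,1],[[0.044,0,0.0096],0,1],[[0,0,0],0,1]]'
python3 - <<'E'
from h import *
F=[];P=[]
for i in range(6):
    p=eyes.read_camera("wrist"); s=env.state(); F.append(np.r_[s["ft_force"],s["moment"]]); P.append(s["eef_pos"])
print(np.mean(F,0).round(2),np.mean(P,0).round(2))
d=np.mean(P,0)-[548.9,135.0,262.1]; w=np.radians(120.2); print("dy",d[0]*np.cos(w)+d[1]*np.sin(w),"dx",d[0]*np.cos(w-np.pi/2)+d[1]*np.sin(w-np.pi/2),"dz",d[2])
print([(np.round(q["centre"],1),round(q["score"],2)) for q in eyes.spot_point("gauge_lug",p)[:2]], fproj(p,s["eef_pos"]))
a=eyes.read_camera("scene"); b=eyes.read_camera("side")
for n in ("gauge","gauge_lug"):
    u,v=best(n,a),best(n,b)
    if u is not None and v is not None: print(n,*tri([a,b],[u,v]))
E
```

```text
t: 21.4
eef_pos: [526.9, 173.3, 257.0]
tcp_rot: [3.141, 0.0, 2.098]
ft_force: [0.6, -1.8, 5.8]
opening: 0.248
grip_force: 30.0
[ 0.17 -0.7   5.79 -0.46 -0.2   0.13] [526.88 173.24 257.01]
dy 44.123513671012944 dx 0.20247630439052955 dz -5.090459051416019
[(array([262.6, 319.4]), 0.97)] [[260.07262731 318.71194108]]
gauge [550.37220581 141.24308956  87.56404502] [ 0.0602317   0.00458441 -0.04503236 -0.02522858]
gauge_lug [532.65430021 170.73167735 255.20963336] [ 2.13920772  0.24890337 -1.64779795 -0.88249087]
```

Seated with about 9 N and little lateral force. One independent check of the lean from the wrist view.

```bash
python3 - <<'E'
from h import *
from scipy.optimize import minimize
p=eyes.read_camera("wrist"); s=env.state(); M=eyes.cut_out("gauge",p)[0]["mask"]; print(M.sum(),[np.where(M.any(k))[0][[0,-1]] for k in (1,0)])
for n in ("gauge","gauge_saddle"): print(n,[(np.round(q["centre"],1),round(q["score"],2)) for q in eyes.spot_point(n,p)[:1]])
th=np.linspace(0,2*np.pi,60); w=np.radians(30.2); ex=np.array([np.cos(w),np.sin(w),0]); ey=np.array([-np.sin(w),np.cos(w),0]); ez=np.array([0,0,1.])
box=lambda x0,x1,y0,y1,z0,z1: np.array([[x,y,z] for x in(x0,x1) for y in(y0,y1) for z in(z0,z1)],float)
parts=[np.array([[x,48*np.cos(t),108+48*np.sin(t)] for x in(-14,14) for t in th]),box(-12,12,-13,13,156,200)]+[np.array([[x,k*y,z] for x in(-22,22) for y,z in((0,42.5),(0,56),(49.5,0),(49.5,6))]) for k in(1,-1)]
def sil(a,dx,dy):
    o=np.zeros((400,640),np.uint8); T=s["eef_pos"]+dx*ex+dy*ey
    Y=ey*np.cos(a)-ez*np.sin(a); Z=ey*np.sin(a)+ez*np.cos(a)
    for P in parts:
        X=T+np.outer(P[:,0],ex)+np.outer(P[:,1],Y)+np.outer(P[:,2]-183,Z)
        cv2.fillConvexPoly(o,cv2.convexHull(np.round(fproj(p,X)[:,::-1]*16).astype(np.int32)),1,shift=4)
    return o>0
for lim in (235,250,262):
    f=lambda v: ((sil(v[0]/10,v[1],v[2])^M)[:lim]).sum()
    g=[(f([a*10,0,0]),round(a,3)) for a in np.arange(.1,.36,.02)]
    r=minimize(f,[2.2,0,0],method="Nelder-Mead",options=dict(initial_simplex=[[2.2,0,0],[2.9,0,0],[2.2,3,0],[2.2,0,3]]))
    print(lim,g,r.fun,r.x.round(2),M[:lim].sum())
E
```

```text
4191 [array([178, 302]), array([298, 345])]
gauge [(array([223.9, 322.7]), 0.59)]
gauge_saddle []
235 [(np.int64(1073), np.float64(0.1)), (np.int64(892), np.float64(0.12)), (np.int64(760), np.float64(0.14)), (np.int64(628), np.float64(0.16)), (np.int64(458), np.float64(0.18)), (np.int64(378), np.float64(0.2)), (np.int64(300), np.float64(0.22)), (np.int64(224), np.float64(0.24)), (np.int64(295), np.float64(0.26)), (np.int64(379), np.float64(0.28)), (np.int64(457), np.float64(0.3)), (np.int64(533), np.float64(0.32)), (np.int64(612), np.float64(0.34))] 85.0 [ 2.25  1.66 -1.5 ] 2427
250 [(np.int64(1172), np.float64(0.1)), (np.int64(993), np.float64(0.12)), (np.int64(863), np.float64(0.14)), (np.int64(734), np.float64(0.16)), (np.int64(564), np.float64(0.18)), (np.int64(481), np.float64(0.2)), (np.int64(405), np.float64(0.22)), (np.int64(330), np.float64(0.24)), (np.int64(404), np.float64(0.26)), (np.int64(487), np.float64(0.28)), (np.int64(565), np.float64(0.3)), (np.int64(643), np.float64(0.32)), (np.int64(722), np.float64(0.34))] 174.0 [ 2.24  1.53 -1.48] 3062
262 [(np.int64(1251), np.float64(0.1)), (np.int64(1069), np.float64(0.12)), (np.int64(939), np.float64(0.14)), (np.int64(807), np.float64(0.16)), (np.int64(637), np.float64(0.18)), (np.int64(554), np.float64(0.2)), (np.int64(478), np.float64(0.22)), (np.int64(403), np.float64(0.24)), (np.int64(477), np.float64(0.26)), (np.int64(560), np.float64(0.28)), (np.int64(638), np.float64(0.3)), (np.int64(716), np.float64(0.32)), (np.int64(795), np.float64(0.34))] 212.0 [ 2.24  1.54 -1.03] 3629
```

The wrist silhouette fit gives a lean of 0.225 rad, against about 0.22 for the index. The gauge is still and seated, so I'm handing in.

```bash
python3 -c "
from cell import env
s=env.state();print(s['t'],s['ft_force'],s['grip_force']);print(env.job_done())"
```

```text
22.25 [ 0.85386897 -0.2181631   5.57352466] 30.00135987997055
the job is handed in; nothing more can be done
None
```

The job is handed in, but no pass or fail came back. At hand-in the gauge was held on the drum, leaning about 0.225 rad towards an index read at about 0.22 rad and pressed with roughly 9 N. I worked out that lean from the arm and wrist camera, because no camera could see the dial there.

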